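# Clamp a wax block in the microtome vise with the square T-key

### The arm

A 7-joint arm with a two-finger parallel gripper is mounted at the origin on the work surface. World frame = base frame: x ahead of the robot, y to its left, z up, the work surface at z = 0. Lengths are in m, angles in rad, forces in N, time in s.
With the tool pointing down it reaches from about 0.425 to 0.95 m from the base axis. Payload 4.7 kg.
Tool frame: the origin (TCP) lies at the very end of the fingers, on their centre line; the grasp point (between the pads) lies 19 mm behind it; z points along the fingers, y is the line along which they close (so a half turn about z gives the same grasp; the last joint's range is limited). The gripper opens to 85 mm and grips with 20 to 120 N. Pads are 22 mm wide; open, the fingers measure 114 mm over their backs; the gripper's body (76 mm by 85 mm) begins 54 mm behind the grasp point. The pads swing forward as they close: fully open they stand 13 mm farther back than shut.
Start: joints at [1.071, 0.469, -0.049, 1.532, 0.024, 1.141, -0.082], TCP at [0.306, -0.602, 0.231] pointing down, gripper open.
Joint ranges: [-2.59, 2.59], [-0.33, 1.99], [-1.39, 1.29], [0.1, 2.45], [-1.04, 4.18], [0.21, 1.99], [-2.66, 2.66]. Speed limits (rad/s): [2.57, 2.57, 3.14, 3.14, 3.14, 3.14, 3.14].

### API

Orientations are given as a 3x3 rotation matrix whose columns are the frame's x, y, z axes.
In Python, from rig import bot gives the robot as it stands. The module is installed in compiled form; this text tells all that it offers.
- The arm moves only by the tool step_arm, never from a script. Its argument "motion" is a list of rows, each a list of 3 entries, a list of its own where there are three numbers: the opening, from 0 (shut) to 1 (fully open), then the shift along the tool's x, y, z in units of 0.2 m (1.0 is 0.2 m), then the turn about the tool's z in units of pi/2 rad (1.0 is pi/2 rad). In form: [[fingers, [dx, dy, dz], spin], ...]. A call has 1 to 10 rows; each row is the pose to reach, as a shift and turn from the pose commanded when the call began, along the tool's axes at that moment; what a row does not reach only later rows make up. A row lasts 1/10 s, in which the tool goes at most 50 mm and 8.59 degrees, less where a joint would pass 70% of its speed; a pose out of reach is approached as far as the arm can. A call with a number of a shift or a turn outside -1 to 1 is refused whole. A call with a gripper value outside its range is refused whole. The fingers move at their own pace and stop on an object; "newtons" is the grip in N (left out, the last holds). Time passes only in rows, so rows that repeat a pose let the fingers close. It gives the time, the measured TCP pose, the force, the opening and the grip force at its end, in the units of the state.
- bot.get_state(): the state, without advancing time (a new reading comes with each control period).
- bot.camera(name): name is "scene" or "top"; returns the picture (384x512x3 uint8, red, green, blue); there is no depth.
- bot.get_calibration(name): a dict with "camera_matrix" (3x3 intrinsics, pixels), "dist" ([k1, k2, p1, p2, k3] as OpenCV has them; the pictures are not rectified), "rvec" (rotation vector, rad) and "tvec" (3), from world to camera coordinates, as OpenCV has them. Camera axes: x right, y down, z forward; pixel columns grow to the right and rows downward; lengths in m; the calibration is good to about 2 mm. A picture is of the moment at which its call begins. get_calibration takes no time and is no camera call.
- bot.finish_job(): hands the job in; it is judged then, once.
The state is a dict: "clock": time; "joint_pos": joint angles; "joint_vel": joint speeds; "tau": joint torques, N m; "position": TCP position; "tcp_rot": TCP orientation; "force": force on the tool from outside, world axes, zero at the start; "wrist_torque": the same for the moment, N m; "width": finger opening in m; "grasp_force": force on a finger pad.
Only numpy, scipy, OpenCV 4.12 (cv2) and the standard library are available. Lean on these libraries where they do the work, as an engineer would, in place of code of your own. Each camera call takes 0.05 s, during which the arm holds its last target. There are 200 camera calls.

### The job

A wax block is lying loose in the vise of the sliding microtome. Take the larger of the two T-keys from the key rack, fit its square tip into the recess of the captive clamp knob (which way the recess is turned has to be felt), and with the key turn the knob clockwise, seen from above, as far as it goes, so that the jaw holds the block. Then take the key out and stand it back upright in a hole of the rack, leaving the block in place in the vise and disturbing neither the parked knife nor the other things on the bench.

Things in the scene. Friction and masses are not known exactly. Their poses are not given: they have to be found in the camera images.
- key: the larger T-key, 102 mm tall, about 0.33 kg, all steel, its crossbar blackened. Hangs upright in a rack hole by a collar (32 mm across, 5 thick, underside 50 mm above the tip) resting on the rack, tip 10 mm above the bench. Origin at the tip, z up the shank. Crossbar along x: 80 mm long (x), 16 thick (y), 30 high, centre 87 mm above the origin
- key_tip (a point): centre of the key's tip end (same point and axes as key). The tip is a blunt cone 4 mm long (6.4 mm across at its end, 13.8 at its root), then a square 14 x 14 mm shank up to 36 mm, its flats square to the crossbar's x and y; above that round, 16 mm across
- rack: fixed grey plastic block 230 x 70 x 60 mm with three through holes 24.5 mm across in a row along its x axis, 75 mm apart. Origin at the centre of its underside, z up
- rack_hole0 (a point): centre of a rack hole's mouth, on the rack's top face, 60 mm above the bench, at rack x = -75 mm; the two T-keys stand in hole0 and hole1, either way round
- rack_hole1 (a point): the same for the middle hole, rack x = 0
- rack_hole2 (a point): the same for the hole at rack x = +75 mm, empty at the start
- recess (a point): centre of the mouth of the square recess in the clamp knob's top, 146 mm above the bench, on the knob's upright axis. Knob: knurled steel drum, 40 mm across, on the vise's end nearest the robot. Recess 15.2 mm square, 16 deep, its mouth chamfered 1.6 mm. The point is fixed to the vise (z up, x to the jaws), not to the knob: it does not tell how the square is turned, which differs each time
- jaw (a joint): how far the jaw has closed, in m, driven by the knob, 3.4 mm per rad: 0.3 to 2.1 mm at the start, 5.0 at the knob's solid stop (1.0 to 1.5 rad clockwise from the start); grips the block from 4.8. The knob has 0.12 N m of friction and stays where left; a light tip does not drag it. Out of step the key's square rides on the knob's top, tip 4 mm down; in step it drops 16 mm. Play 7 degrees each way
- vise_bed (a point): point on the vise's flat bed, 130 mm above the bench, 50 mm along x from the knob's axis; z up, x towards the fixed jaw, whose face is 20 mm from here. The jaws stand 13 mm above the bed, 33 mm apart when open, less what the jaw has closed
- block: the wax block to be clamped: a white plastic cassette 28.5 x 40 x 6 mm carrying cream wax 24 x 34 x 14 mm, lying on the vise's bed between the jaws; origin at the centre of its underside, the 28.5 mm side along x, gripped along x
- microtome: fixed sliding microtome, 400 mm long (x) x 240 wide (y), off-white cast body. Origin at the centre of its underside, x along the slide, away from the robot. Its deck is 105 mm high; guide ways up to 137 mm along the +y side; the vise is at x = -145 to -40, y = -75 to -15 mm
- knife (a point): the guarded blade's edge on the knife sledge, which is parked at the far end of the guide ways (stands up to 215 mm high there, at microtome x = +50 to +180 mm, y = -110 to +95 mm) and slides freely along x; leave it parked
- small_key: the smaller T-key, same build, but its square is 7 mm and its crossbar 55 x 12 mm: too small for the knob. In the rack; origin at its tip
- block2: another wax block, 16 mm tall, on the bench
- block3: another wax block, 18 mm tall, on the bench
- slide_box: closed box of glass slides, 87 x 36 x 36 mm, on the bench
- forceps: steel forceps 125 mm long lying on the bench
- brush: a thin wooden-handled brush, 170 mm long, lying on the bench
- jar: glass jar with a lid, 60 mm across, 85 mm tall, on the bench
- blade_box: flat grey blade dispenser 62 x 26 x 12 mm, on the bench
Things that resemble listed ones, but are neither listed nor needed, are in the scene too. Leave any yellow look-alike of the block alone.

How it is judged:
By the outcome, as a careful person would: the job done as asked, in the order asked, and still so for the second after the job is handed in, with the robot touching nothing.
It also fails if it takes over 58 s, if anything falls off the work surface, if the arm or the gripper's body presses on something with over 40 N, if the wrist force passes 120 N, or if a joint passes its speed limit or range.

## Working session

There is one attempt and no reset: what is moved stays moved. The work goes in short steps, Python scripts to look and compute and a tool call to move; the robot and the scene stay as the last step left them, time stands still between calls to the robot, and variables do not carry over. Pictures are saved under pics/ and viewed, at most 10 in all, crops included, and the job is handed in when it is done.

Besides the shell and the picture viewer there is one more tool, called in YAML: its name, and indented under it one key for each argument. step_arm: Moves the arm, as the interface text tells. Shifts and turns lie within -1 to 1; 1 stands for 0.2 m of shift or pi/2 rad of turn. Its arguments: {"type":"object","properties":{"motion":{"type":"array"},"newtons":{"type":"number"}},"required":["motion"]}

```bash
mkdir -p pics; cat > h.py <<'E'
import numpy as np, cv2
from rig import bot
def cal(n):
    c=bot.get_calibration(n); return np.array(c["camera_matrix"],float),np.array(c["dist"],float),np.array(c["rvec"],float),np.array(c["tvec"],float).reshape(3)
def ray(n,uv):
    K,d,r,t=cal(n); R=cv2.Rodrigues(r)[0]
    p=cv2.undistortPoints(np.array([[uv]],float),K,d)[0,0]
    return -R.T@t, R.T@np.array([p[0],p[1],1])
def onz(n,uv,z):
    o,v=ray(n,uv); return o+v*(z-o[2])/v[2]
def px(n,P):
    K,d,r,t=cal(n); return cv2.projectPoints(np.array(P,float).reshape(-1,3),r,t,K,d)[0].reshape(-1,2)
def snap(n,f=None):
    im=cv2.cvtColor(bot.camera(n),cv2.COLOR_RGB2BGR)
    if f: cv2.imwrite("pics/"+f,im)
    return im
E
python3 - <<'E'
from h import *
a=snap("scene","s0.png");b=snap("top","t0.png")
for n in("scene","top"): print(n,ray(n,(256,192)))
s=bot.get_state();print(s["position"],s["tcp_rot"],s["force"],s["width"])
E
```

```text
scene (array([1.25247127, 0.26465111, 1.31103365]), array([-0.48383542, -0.20523295, -0.85089513]))
top (array([0.44947654, 0.01178724, 1.40455367]), array([ 0.08202856, -0.03575898, -0.99636482]))
[ 0.30595217 -0.60108064  0.23035968] [[ 8.91170510e-01  4.53667678e-01 -8.71930040e-04]
 [ 4.53668509e-01 -8.91169178e-01  1.54288053e-03]
 [-7.70821514e-05 -1.77053683e-03 -9.99998430e-01]] [ 0.70707563 -0.11086722  0.35642401] 0.08563671807396418
```

View pics/s0.png

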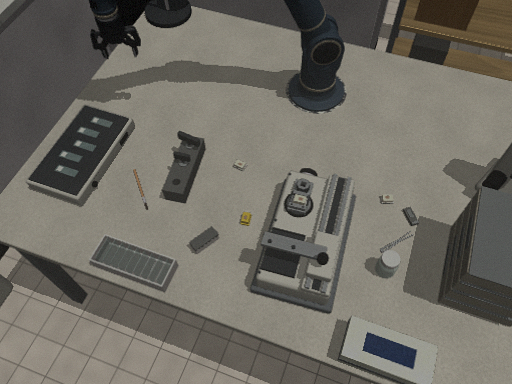

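View pics/t0.png

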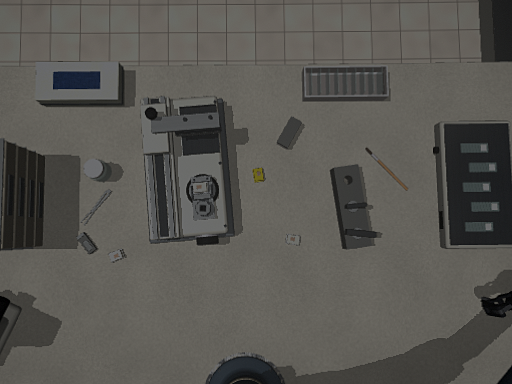

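The scene view shows the rack at (185,167) and the microtome at (305,235). In the top view the rack is at (352,207), with bars at (357,206) and (362,233), and its empty hole is at (349,180). The vise block and knob are at (200,188) and (204,208). T-key candidates in the top view are the bar at (362,233) and the bar at (357,206). Next I check both in a close crop, along with the vise.

```bash
python3 - <<'E'
from h import *
a=cv2.imread("pics/s0.png");b=cv2.imread("pics/t0.png")
f=lambda im,x,y,w,h,k:cv2.resize(im[y:y+h,x:x+w],(w*k,h*k),interpolation=cv2.INTER_CUBIC)
A=f(b,320,155,75,100,5)  # rack top
B=f(a,150,120,75,100,5)
C=np.clip(np.hstack([A,B]).astype(float)*1.8,0,255).astype(np.uint8);cv2.imwrite("pics/c1.png",C)
A=f(b,180,165,65,90,6);B=f(a,270,160,65,90,6)
C=np.clip(np.hstack([A,B]).astype(float)*1.3,0,255).astype(np.uint8);cv2.imwrite("pics/c2.png",C)
E
```

```text
(no output)
```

View pics/c1.png

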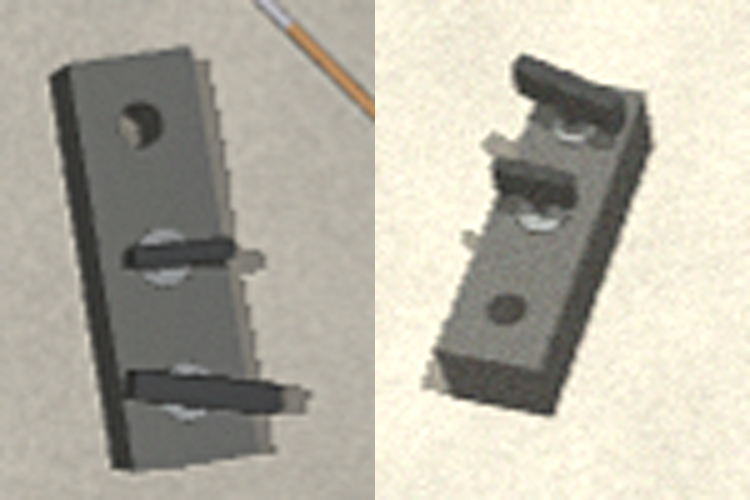

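View pics/c2.png

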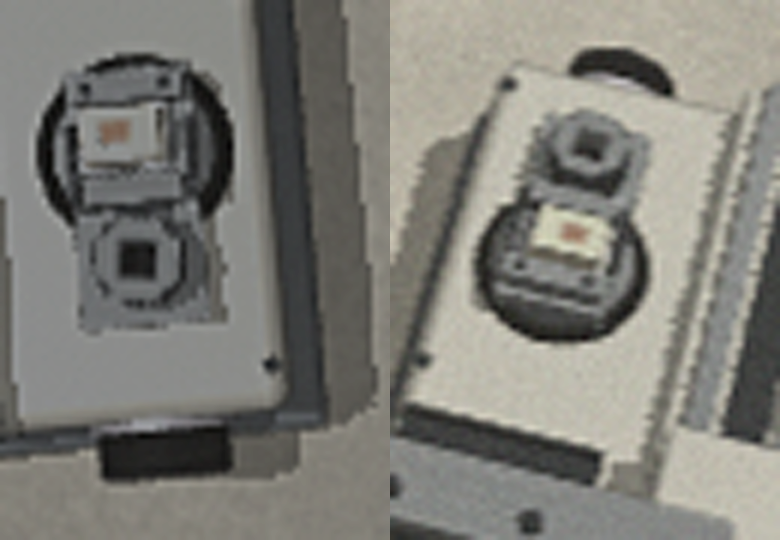

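The crop confirms it. The larger key is the long bar in the end hole, top-view (361,233), spanning about (345,232) to (377,235). The smaller one is the shorter bar in the middle hole at (356,205). The yellow block at (259,174) is the look-alike to leave alone. The knob recess is a dark square at about top (202.5,208) and scene (302.5,184), close to aligned with the microtome.

```bash
cat > m.py <<'E'
from h import *
def up(im,x,y,w,h,k=8): return cv2.resize(im[y:y+h,x:x+w],None,fx=k,fy=k,interpolation=cv2.INTER_CUBIC)
def blobs(im,x,y,w,h,th,k=8,mina=3):
    g=cv2.cvtColor(up(im,x,y,w,h,k),cv2.COLOR_BGR2GRAY)
    cs,_=cv2.findContours((g<th).astype(np.uint8),cv2.RETR_EXTERNAL,cv2.CHAIN_APPROX_NONE)
    out=[]
    for c in cs:
        a=cv2.contourArea(c)/k/k
        if a<mina: continue
        b=cv2.boxPoints(cv2.minAreaRect(c)); f=lambda p:(np.array(p)+.5)/k-.5+[x,y]
        m=cv2.moments(c); out.append((a,f((m['m10']/m['m00'],m['m01']/m['m00'])),f(b)))
    return out
def tri(u,v):
    o1,d1=ray("scene",u);o2,d2=ray("top",v)
    s=np.linalg.lstsq(np.c_[d1,-d2],o2-o1,rcond=None)[0]
    p,q=o1+d1*s[0],o2+d2*s[1]; return (p+q)/2,np.linalg.norm(p-q)
E
python3 - <<'E'
from m import *
np.set_printoptions(precision=4,suppress=True)
a=cv2.imread("pics/s0.png");b=cv2.imread("pics/t0.png")
print("recess")
for n,im,r in(("scene",a,(293,174,20,18)),("top",b,(195,200,16,16))):
  for th in(50,70):
    for A,c,bx in blobs(im,*r,th): print(n,th,A,c,onz(n,c,.146),[onz(n,p,.146)[:2] for p in bx])
print("bars")
for n,im,r in(("scene",a,(172,125,34,40)),("top",b,(335,195,52,48))):
  for th in(30,38,46):
    for A,c,bx in blobs(im,*r,th,mina=20): print(n,th,A,c,bx.round(1).tolist(),onz(n,c,.1)[:2])
print("hole2")
for n,im,r in(("scene",a,(165,172,25,22)),("top",b,(340,172,18,16))):
  for th in(45,60): 
    for A,c,bx in blobs(im,*r,th): print(n,th,A,c,onz(n,c,.06))
E
```

```text
recess
scene 50 28.515625 [302.099  189.3273] [0.5343 0.1092 0.146 ] [array([0.5438, 0.091 ]), array([0.527 , 0.0884]), array([0.5227, 0.1258]), array([0.5394, 0.1281])]
scene 50 7.5390625 [302.6669 184.637 ] [0.518  0.1057 0.146 ] [array([0.5214, 0.0994]), array([0.5128, 0.0993]), array([0.5138, 0.1124]), array([0.5224, 0.1124])]
scene 70 49.140625 [301.3837 188.6864] [0.5329 0.1065 0.146 ] [array([0.5458, 0.0863]), array([0.5207, 0.0817]), array([0.5139, 0.126 ]), array([0.539 , 0.1302])]
scene 70 20.703125 [302.9386 183.8029] [0.5149 0.1055 0.146 ] [array([0.5228, 0.0979]), array([0.5059, 0.0972]), array([0.5065, 0.113 ]), array([0.5233, 0.1136])]
top 50 34.578125 [202.4588 207.772 ] [0.5136 0.1062 0.146 ] [array([0.506 , 0.1145]), array([0.5219, 0.1138]), array([0.5211, 0.098 ]), array([0.5052, 0.0987])]
top 50 13.0 [208.9238 210.9319] [0.5052 0.0895 0.146 ] [array([0.4941, 0.0976]), array([0.5235, 0.0867]), array([0.5206, 0.079 ]), array([0.4912, 0.0899])]
top 50 4.6328125 [208.0951 202.4267] [0.5273 0.0915 0.146 ] [array([0.5287, 0.0964]), array([0.5321, 0.0932]), array([0.5259
[... 1947 characters left out ...]
9.90625 [350.2931 226.1782] [[333.3, 194.8], [369.0, 188.7], [377.3, 237.0], [341.5, 243.1]] [ 0.4619 -0.2869]
hole2
scene 45 8.3203125 [167.8587 192.5287] [ 0.6391 -0.3004  0.06  ]
scene 45 17.84375 [186.7738 190.0474] [ 0.61   -0.2477  0.06  ]
scene 45 3.8984375 [188.1474 182.184 ] [ 0.5813 -0.2564  0.06  ]
scene 45 9.078125 [177.3896 181.6103] [ 0.5913 -0.2901  0.06  ]
scene 60 27.6640625 [170.2515 192.3523] [ 0.6359 -0.2935  0.06  ]
scene 60 40.0859375 [175.8823 181.4374] [ 0.5923 -0.295   0.06  ]
scene 60 63.5078125 [187.0174 187.0433] [ 0.5995 -0.2519  0.06  ]
top 45 40.703125 [348.7084 178.8823] [ 0.594  -0.2961  0.06  ]
top 60 264.8984375 [348.731  179.7685] [ 0.5915 -0.2961  0.06  ]
```

```bash
python3 - <<'E'
from m import *
np.set_printoptions(precision=4,suppress=True)
c=np.array([onz("top",p,.06)[:2] for p in((334,168),(358,164.6),(374,245),(347,248.6))]);print("rack corners",c,c.mean(0))
ax=(c[0]+c[1]-c[2]-c[3]);ax/=np.linalg.norm(ax);print("rack axis",ax)
h2=np.array([.593,-.296]);
h0=h2-.15*ax; print("hole0 from hole2",h0,"from corners",c.mean(0)-.075*ax)
print("big bar right end",onz("top",(376.6,234.8),.112),"left bottom",onz("top",(345,232),.082), "top left", onz("top",(345,232),.112))
R=onz("top",(376.6,234.8),.112)[:2];L=onz("top",(345,232),.085)[:2];print("centre",(R+L)/2,"len",np.linalg.norm(R-L),"dir",np.degrees(np.arctan2(*(L-R)[::-1])))
print("scene ends",onz("scene",(178,133.5),.112),onz("scene",(199.4,141.5),.112))
b=cv2.imread("pics/t0.png");a=cv2.imread("pics/s0.png")
ctr=(R+L)/2;d=(L-R)/np.linalg.norm(L-R);n=np.array([-d[1],d[0]])
im=[]
for nm,p,(x,y,w,h) in(("top",b,(330,195,60,55)),("scene",a,(165,120,45,50))):
    k=7 if nm=="top" else 7
    u=up(p,x,y,w,h,k)
    u=np.clip(u.astype(float)*2,0,255).astype(np.uint8)
    for z in(.082,.112):
        q=[[*(ctr+sx*.04*d+sy*.008*n),z] for sx,sy in((1,1),(1,-1),(-1,-1),(-1,1))]
        cv2.polylines(u,[(((px(nm,q)-[x,y]+.5)*k)).astype(int)],True,(0,0,255) if z>.1 else (0,255,0),1)
    q=[[*(ctr+.016*(np.cos(t)*d+np.sin(t)*n)),.065] for t in np.arange(0,6.3,.2)]
    cv2.polylines(u,[(((px(nm,q)-[x,y]+.5)*k)).astype(int)],True,(255,0,0),1)
    im.append(cv2.copyMakeBorder(u,0,385-u.shape[0],0,0,cv2.BORDER_CONSTANT))
cv2.imwrite("pics/c3.png",np.hstack(im))
s=bot.get_state();print(s["position"],np.array(s["tcp_rot"]),s["clock"])
E
```

```text
rack corners [[ 0.6251 -0.256 ]
 [ 0.634  -0.3235]
 [ 0.4099 -0.3596]
 [ 0.4009 -0.2849]] [ 0.5175 -0.306 ]
rack axis [0.9896 0.1436]
hole0 from hole2 [ 0.4446 -0.3175] from corners [ 0.4433 -0.3167]
big bar right end [ 0.4383 -0.3532  0.112 ] left bottom [ 0.4465 -0.2761  0.082 ] top left [ 0.4466 -0.2696  0.112 ]
centre [ 0.4424 -0.3143] len 0.07815774415021241 dir 83.94336517337669
scene ends [ 0.4462 -0.3487  0.112 ] [ 0.4524 -0.2681  0.112 ]
[ 0.306  -0.6011  0.2304] [[ 0.8912  0.4537 -0.0009]
 [ 0.4537 -0.8912  0.0015]
 [-0.0001 -0.0018 -1.    ]] 0.1
```

View pics/c3.png

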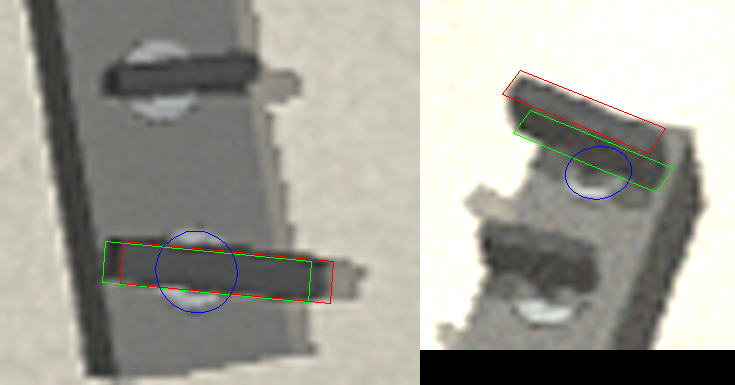

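The projected key model matches both views (collar ring at (197,270) in the left crop, within about 1 mm), so the key is near (0.445,-0.314) with its bar at 84°.

```bash
cat > go.py <<'E'
import sys
from h import *
def go(x,y,z,yaw=None):
    s=bot.get_state();R=np.array(s["tcp_rot"]);p=np.array(s["position"])
    cur=np.degrees(np.arctan2(R[1,0],R[0,0]))
    d=R.T@(np.array([x,y,z])-p)/.2
    sp=0 if yaw is None else -(((yaw-cur+180)%360)-180)/90
    print("pos",p.round(4),"yaw",cur.round(2),"shift",d.round(4),"spin",round(sp,4),"F",np.round(s["force"],1),"T",np.round(s["wrist_torque"],2),"w",round(s["width"],4),"j7",round(s["joint_pos"][6],2),"t",s["clock"])
if __name__=="__main__": go(*[float(v) for v in sys.argv[1:]])
E
python3 go.py 0.445 -0.314 0.18 84
```

```text
pos [ 0.306  -0.6011  0.2304] yaw 26.98 shift [ 1.2708 -0.9633  0.2534] spin -0.6336 F [ 0.7 -0.1  0.4] T [-0.03 -0.01 -0.01] w 0.0856 j7 -0.08 t 0.1
```

step_arm:
  motion:
    - [0.6,[0.2,-0.15,0.05],-0.09]
    - [0.6,[0.4,-0.3,0.1],-0.18]
    - [0.6,[0.6,-0.45,0.15],-0.27]
    - [0.6,[0.8,-0.6,0.2],-0.36]
    - [0.6,[0.95,-0.72,0.2],-0.45]
    - [0.6,[1.0,-0.76,0.2],-0.54]
    - [0.6,[1.0,-0.76,0.2],-0.63]
    - [0.6,[1.0,-0.76,0.2],-0.634]
    - [0.6,[1.0,-0.76,0.2],-0.634]

```text
clock: 1.0
position: [0.415, -0.3758, 0.191]
tcp_rot: [[0.108, 0.994, -0.0], [0.994, -0.108, 0.0], [0.0, -0.0, -1.0]]
force: [-0.1, -0.8, -0.4]
width: 0.0513
grasp_force: 0.0
```

```bash
python3 go.py 0.445 -0.314 0.15 84
```

```text
pos [ 0.415  -0.3758  0.191 ] yaw 83.82 shift [0.3232 0.1159 0.2052] spin -0.0019 F [-0.1 -0.8 -0.4] T [-0.04 -0.02  0.03] w 0.0513 j7 0.43 t 1.0
```

step_arm:
  motion:
    - [0.6,[0.16,0.06,0.1],0]
    - [0.6,[0.323,0.116,0.2],0]
    - [0.6,[0.323,0.116,0.2],0]
    - [0.6,[0.323,0.116,0.35],0]
    - [0.6,[0.323,0.116,0.46],0]
    - [0.6,[0.323,0.116,0.53],0]
    - [0.6,[0.323,0.116,0.555],0]
    - [0.6,[0.323,0.116,0.555],0]

```text
clock: 1.8
position: [0.4451, -0.3139, 0.08]
tcp_rot: [[0.105, 0.994, -0.001], [0.994, -0.105, 0.0], [0.0, -0.001, -1.0]]
force: [-0.4, 0.5, 0.1]
width: 0.0513
grasp_force: 0.0
```

```bash
python3 go.py 0.445 -0.314 0.08 84; python3 - <<'E'
from m import *
A=up(snap("top"),325,185,70,70,6);B=up(snap("scene"),150,105,65,70,6)
cv2.imwrite("pics/c4.png",np.clip(np.hstack([A,B])*1.7,0,255).astype(np.uint8))
E
```

```text
pos [ 0.4451 -0.3139  0.08  ] yaw 83.96 shift [-0.0004 -0.0006  0.0002] spin -0.0004 F [-0.4  0.5  0.1] T [ 0.04 -0.02 -0.  ] w 0.0513 j7 0.23 t 1.8
```

View pics/c4.png

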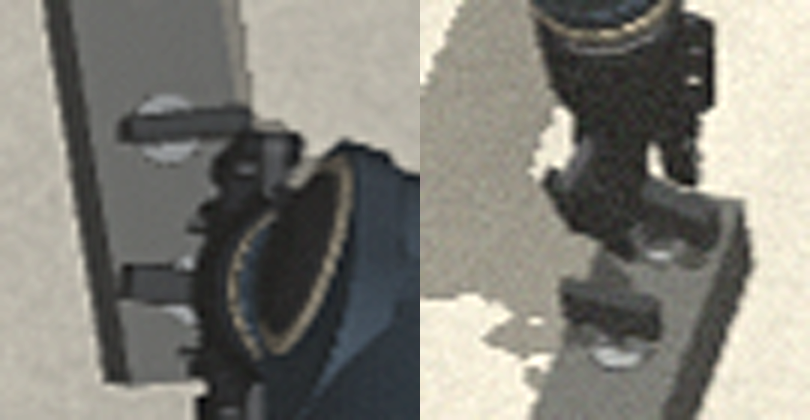

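The picture shows the gripper over the big key: bar at (160,283) in the left half and collar visible below the fingers at (660,245), with the small key clear. Now closing.

step_arm:
  motion:
    - [0.0,[0,0,0],0]
    - [0.0,[0,0,0],0]
    - [0.0,[0,0,0],0]
    - [0.0,[0,0,0],0]
    - [0.0,[0,0,0],0]
    - [0.0,[0,0,0],0]
  newtons: 60

```text
clock: 2.5
position: [0.4459, -0.3139, 0.0812]
tcp_rot: [[0.104, 0.995, 0.001], [0.995, -0.104, -0.001], [-0.001, 0.001, -1.0]]
force: [-0.5, 0.5, 6.8]
width: 0.0153
grasp_force: 59.4
```

```bash
python3 go.py 0.445 -0.314 0.25 84
```

```text
pos [ 0.4459 -0.3139  0.0812] yaw 84.03 shift [-0.0018 -0.0032 -0.8441] spin 0.0004 F [-0.5  0.5  6.8] T [0.03 0.13 0.02] w 0.0153 j7 0.23 t 2.5
```

step_arm:
  motion:
    - [0.0,[0,0,-0.05],0]
    - [0.0,[0,0,-0.15],0]
    - [0.0,[0,0,-0.3],0]
    - [0.0,[0,0,-0.45],0]
    - [0.0,[0,0,-0.6],0]
    - [0.0,[0,0,-0.75],0]
    - [0.0,[0,0,-0.9],0]
    - [0.0,[0,0,-1.0],0]
    - [0.0,[0,0,-1.0],0]

```text
clock: 3.4
position: [0.4463, -0.3139, 0.2829]
tcp_rot: [[0.104, 0.995, 0.004], [0.995, -0.104, -0.003], [-0.002, 0.004, -1.0]]
force: [0.8, -0.6, -3.2]
width: 0.0152
grasp_force: 59.1
```

```bash
python3 go.py 0.4655 -0.112 0.28 87; python3 - <<'E'
from m import *
A=up(snap("top"),325,185,65,70,6);B=up(snap("scene"),150,60,65,70,6)
cv2.imwrite("pics/c5.png",np.clip(np.hstack([A,B])*1.7,0,255).astype(np.uint8))
E
```

```text
pos [ 0.4463 -0.3139  0.2829] yaw 84.04 shift [ 1.0142 -0.0094  0.012 ] spin -0.0329 F [ 0.8 -0.6 -3.2] T [-0.04 -0.07  0.03] w 0.0152 j7 0.34 t 3.4
```

View pics/c5.png

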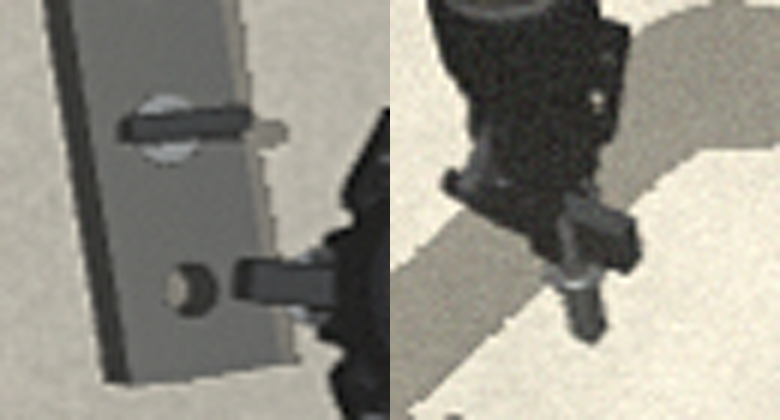

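```bash
python3 - <<'E'
from m import *
print("tip px expected",px("scene",[.4463,-.3139,.212]), onz("scene",(183,115.5),.212))
print("hole0",onz("top",(357,233.2),.06))
for n in("top","scene"): print(px(n,[.514,.106,.146]))
E
```

```text
tip px expected [[182.70081298 116.20798674]] [ 0.44336512 -0.31427275  0.212     ]
hole0 [ 0.44278379 -0.31395435  0.06      ]
[[202.54231446 207.6241566 ]]
[[303.17335314 183.61193331]]
```

step_arm:
  motion:
    - [0.0,[0.1,0,0],0]
    - [0.0,[0.25,0,0],0]
    - [0.0,[0.45,0,0],0]
    - [0.0,[0.65,0,0],0]
    - [0.0,[0.82,0,0],0]
    - [0.0,[0.94,0,0],0]
    - [0.0,[1.0,0,0],0]
    - [0.0,[1.0,0,0],0]

```text
clock: 4.3
position: [0.4654, -0.1131, 0.2791]
tcp_rot: [[0.101, 0.995, -0.002], [0.995, -0.101, 0.001], [0.001, -0.002, -1.0]]
force: [0.3, -1.4, -3.7]
width: 0.015
grasp_force: 58.9
```

```bash
python3 go.py 0.514 0.106 0.26 87
```

```text
pos [ 0.4654 -0.1131  0.2791] yaw 84.22 shift [1.1144 0.1314 0.0958] spin -0.0309 F [ 0.3 -1.4 -3.7] T [-0.02  0.01 -0.02] w 0.015 j7 -0.03 t 4.3
```

step_arm:
  motion:
    - [0.0,[0.12,0.02,0],0]
    - [0.0,[0.3,0.04,0],-0.02]
    - [0.0,[0.5,0.07,0],-0.035]
    - [0.0,[0.7,0.1,0],-0.037]
    - [0.0,[0.85,0.12,0],-0.037]
    - [0.0,[0.95,0.131,0],-0.037]
    - [0.0,[1.0,0.131,0.0],-0.037]
    - [0.0,[1.0,0.131,0],-0.037]

```text
clock: 5.1
position: [0.513, 0.0812, 0.2796]
tcp_rot: [[0.046, 0.999, -0.001], [0.999, -0.046, -0.0], [-0.0, -0.001, -1.0]]
force: [-1.0, -0.4, -3.8]
width: 0.0148
grasp_force: 58.9
```

```bash
python3 go.py 0.514 0.106 0.232 87.6
```

```text
pos [0.513  0.0812 0.2796] yaw 87.38 shift [ 1.24e-01 -1.00e-04  2.38e-01] spin -0.0024 F [-1.  -0.4 -3.8] T [0.   0.05 0.  ] w 0.0148 j7 -0.43 t 5.1
```

step_arm:
  motion:
    - [0.0,[0.06,0,0.05],0]
    - [0.0,[0.124,0,0.12],0]
    - [0.0,[0.124,0,0.18],0]
    - [0.0,[0.124,0,0.215],0]
    - [0.0,[0.124,0,0.225],0]
    - [0.0,[0.124,0,0.225],0]

```text
clock: 5.7
position: [0.5142, 0.105, 0.2351]
tcp_rot: [[0.048, 0.999, -0.0], [0.999, -0.048, -0.001], [-0.001, -0.0, -1.0]]
force: [1.3, -0.2, -4.1]
width: 0.0154
grasp_force: 58.9
```

```bash
python3 go.py 0.514 0.106 0.212 87.6; python3 - <<'E'
from m import *
B=up(snap("scene"),270,140,65,70,8)
cv2.imwrite("pics/c6.png",np.clip(B*1.5,0,255).astype(np.uint8))
E
```

```text
pos [0.5142 0.105  0.2351] yaw 87.26 shift [ 0.0051 -0.0013  0.1155] spin -0.0038 F [ 1.3 -0.2 -4.1] T [ 0.06 -0.03 -0.  ] w 0.0154 j7 -0.52 t 5.7
```

View pics/c6.png

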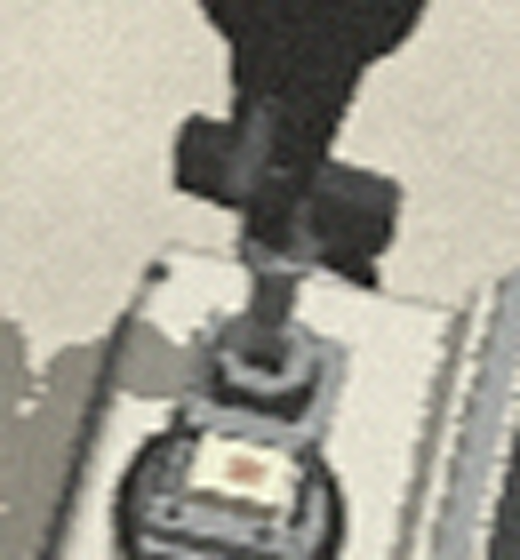

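The crop shows the key tip hanging just above the recess at about (267,340). Now descending gently.

step_arm:
  motion:
    - [0.0,[0.005,0,0.03],0]
    - [0.0,[0.005,0,0.06],0]
    - [0.0,[0.005,0,0.075],0]
    - [0.0,[0.005,0,0.085],0]
    - [0.0,[0.005,0,0.095],0]
    - [0.0,[0.005,0,0.105],0]
    - [0.0,[0.005,0,0.11],0]
    - [0.0,[0.005,0,0.11],0]

```text
clock: 6.55
position: [0.5141, 0.1074, 0.2132]
tcp_rot: [[0.046, 0.999, -0.0], [0.999, -0.046, -0.0], [-0.0, -0.0, -1.0]]
force: [0.1, 0.3, -3.7]
width: 0.015
grasp_force: 58.9
```

```bash
python3 go.py 0.514 0.106 0.203 87.6
```

```text
pos [0.5141 0.1074 0.2132] yaw 87.37 shift [-0.0068 -0.      0.0511] spin -0.0026 F [ 0.1  0.3 -3.7] T [-0.03  0.02  0.02] w 0.015 j7 -0.54 t 6.55
```

step_arm:
  motion:
    - [0.0,[0,0,0.008],0]
    - [0.0,[0,0,0.016],0]
    - [0.0,[0,0,0.022],0]
    - [0.0,[0,0,0.022],0]

```text
clock: 6.95
position: [0.5149, 0.1066, 0.2092]
tcp_rot: [[0.046, 0.999, 0.002], [0.999, -0.046, -0.001], [-0.001, 0.002, -1.0]]
force: [1.2, -2.6, -3.1]
width: 0.0152
grasp_force: 59.1
```

```bash
python3 go.py 0.514 0.106 0.203 87.6
```

```text
pos [0.5149 0.1066 0.2092] yaw 87.34 shift [-0.0034 -0.0044  0.0312] spin -0.0029 F [ 1.2 -2.6 -3.1] T [-0.49 -0.4  -0.05] w 0.0152 j7 -0.54 t 6.95
```

step_arm:
  motion:
    - [0.0,[-0.004,0.003,0.0],0]
    - [0.0,[-0.006,0.003,0.008],0]
    - [0.0,[-0.006,0.003,0.016],0]
    - [0.0,[-0.006,0.003,0.016],0]

```text
clock: 7.35
position: [0.5149, 0.1063, 0.2053]
tcp_rot: [[0.046, 0.999, 0.001], [0.999, -0.046, 0.001], [0.001, 0.0, -1.0]]
force: [2.3, 0.3, -5.1]
width: 0.0153
grasp_force: 58.8
```

```bash
python3 go.py 0.514 0.106 0.203 87.6
```

```text
pos [0.5149 0.1063 0.2053] yaw 87.37 shift [-0.0016 -0.0046  0.0117] spin -0.0025 F [ 2.3  0.3 -5.1] T [-0.07 -0.74 -0.02] w 0.0153 j7 -0.54 t 7.35
```

step_arm:
  motion:
    - [0.0,[0,0.005,0.0],0]
    - [0.0,[0,0.005,0.008],0]
    - [0.0,[0,0.005,0.016],0]
    - [0.0,[0,0.005,0.02],0]
    - [0.0,[0,0.005,0.02],0]

```text
clock: 7.85
position: [0.5152, 0.1061, 0.2014]
tcp_rot: [[0.046, 0.999, -0.001], [0.999, -0.046, -0.0], [-0.0, -0.001, -1.0]]
force: [-1.0, 0.2, -4.4]
width: 0.015
grasp_force: 59.0
```

```bash
python3 go.py 0.514 0.106 0.203 87.6
```

```text
pos [0.5152 0.1061 0.2014] yaw 87.37 shift [-0.0007 -0.0061 -0.0079] spin -0.0025 F [-1.   0.2 -4.4] T [ 0.05  0.03 -0.01] w 0.015 j7 -0.55 t 7.85
```

step_arm:
  motion:
    - [0.0,[0,0,0],0.05]
    - [0.0,[0,0,0],0.1]
    - [0.0,[0,0,0],0.15]
    - [0.0,[0,0,0],0.2]
    - [0.0,[0,0,0],0.25]
    - [0.0,[0,0,0],0.3]
    - [0.0,[0,0,0],0.35]
    - [0.0,[0,0,0],0.4]
    - [0.0,[0,0,0],0.45]
    - [0.0,[0,0,0],0.45]

```text
clock: 8.85
position: [0.5159, 0.1057, 0.2016]
tcp_rot: [[0.683, 0.73, 0.001], [0.73, -0.683, -0.001], [-0.0, 0.001, -1.0]]
force: [2.1, -0.9, -5.5]
width: 0.0151
grasp_force: 58.8
```

```bash
python3 go.py 0.515 0.106 0.201
```

```text
pos [0.5159 0.1057 0.2016] yaw 46.88 shift [-0.0019 -0.0043  0.0031] spin 0 F [ 2.1 -0.9 -5.5] T [-0.32 -0.44  0.03] w 0.0151 j7 -1.2 t 8.85
```

step_arm:
  motion:
    - [0.0,[0,0.003,0],0.04]
    - [0.0,[0,0.003,0],0.08]
    - [0.0,[0,0.003,0],0.12]
    - [0.0,[0,0.003,0],0.16]

```text
clock: 9.25
position: [0.5161, 0.1055, 0.2016]
tcp_rot: [[0.844, 0.537, -0.0], [0.537, -0.844, -0.0], [-0.0, 0.0, -1.0]]
force: [1.6, -1.2, -4.8]
width: 0.0149
grasp_force: 58.8
```

```bash
python3 go.py 0.515 0.106 0.201
```

```text
pos [0.5161 0.1055 0.2016] yaw 32.45 shift [-0.0031 -0.005   0.0031] spin 0 F [ 1.6 -1.2 -4.8] T [-0.24 -0.25  0.09] w 0.0149 j7 -1.44 t 9.25
```

step_arm:
  motion:
    - [0.0,[0.002,0.003,0],0.04]
    - [0.0,[0.002,0.003,0],0.08]
    - [0.0,[0.002,0.003,0],0.08]

```text
clock: 9.55
position: [0.5163, 0.1054, 0.2016]
tcp_rot: [[0.904, 0.428, -0.001], [0.428, -0.904, -0.0], [-0.001, -0.0, -1.0]]
force: [-0.4, -0.2, -3.2]
width: 0.0155
grasp_force: 59.0
```

```bash
python3 go.py 0.515 0.106 0.201
```

```text
pos [0.5163 0.1054 0.2016] yaw 25.37 shift [-0.0044 -0.0054  0.0029] spin 0 F [-0.4 -0.2 -3.2] T [-0.16  0.08  0.06] w 0.0155 j7 -1.55 t 9.55
```

step_arm:
  motion:
    - [0.0,[0,0,0],0.03]
    - [0.0,[0,0,0],0.06]
    - [0.0,[0,0,0],0.06]

```text
clock: 9.85
position: [0.5163, 0.1054, 0.2016]
tcp_rot: [[0.94, 0.342, -0.001], [0.342, -0.94, -0.0], [-0.001, -0.0, -1.0]]
force: [-0.7, -0.2, -1.6]
width: 0.015
grasp_force: 59.0
```

```bash
python3 go.py 0.515 0.106 0.201
```

```text
pos [0.5163 0.1054 0.2016] yaw 20.01 shift [-0.0051 -0.0051  0.003 ] spin 0 F [-0.7 -0.2 -1.6] T [-0.23  0.16  0.07] w 0.015 j7 -1.64 t 9.85
```

step_arm:
  motion:
    - [0.0,[0,0,0],0.03]
    - [0.0,[0,0,0],0.06]
    - [0.0,[0,0,0],0.06]

```text
clock: 10.15
position: [0.5163, 0.1053, 0.2016]
tcp_rot: [[0.968, 0.252, -0.001], [0.252, -0.968, -0.0], [-0.001, 0.0, -1.0]]
force: [-0.7, -1.4, -3.7]
width: 0.0153
grasp_force: 59.0
```

```bash
python3 go.py 0.515 0.106 0.201
```

```text
pos [0.5163 0.1053 0.2016] yaw 14.6 shift [-0.0056 -0.0049  0.003 ] spin 0 F [-0.7 -1.4 -3.7] T [-0.22  0.2   0.03] w 0.0153 j7 -1.73 t 10.15
```

step_arm:
  motion:
    - [0.0,[0,0,0],0.03]
    - [0.0,[0,0,0],0.06]
    - [0.0,[0,0,0],0.06]

```text
clock: 10.45
position: [0.5164, 0.1053, 0.2016]
tcp_rot: [[0.987, 0.16, -0.001], [0.16, -0.987, -0.0], [-0.001, 0.0, -1.0]]
force: [-1.8, -1.4, -3.6]
width: 0.0149
grasp_force: 59.0
```

```bash
python3 go.py 0.515 0.106 0.201
```

```text
pos [0.5164 0.1053 0.2016] yaw 9.2 shift [-0.0062 -0.0045  0.003 ] spin 0 F [-1.8 -1.4 -3.6] T [-0.21  0.35  0.15] w 0.0149 j7 -1.81 t 10.45
```

step_arm:
  motion:
    - [0.0,[-0.002,0,0],0.03]
    - [0.0,[-0.002,0,0],0.06]
    - [0.0,[-0.002,0,0],0.06]

```text
clock: 10.75
position: [0.5162, 0.1052, 0.2016]
tcp_rot: [[0.998, 0.066, -0.0], [0.066, -0.998, -0.0], [-0.0, 0.0, -1.0]]
force: [-1.0, -1.0, -3.6]
width: 0.015
grasp_force: 58.9
```

```bash
python3 go.py 0.515 0.106 0.201
```

```text
pos [0.5162 0.1052 0.2016] yaw 3.81 shift [-0.006  -0.0043  0.003 ] spin 0 F [-1.  -1.  -3.6] T [-0.21  0.14  0.1 ] w 0.015 j7 -1.9 t 10.75
```

step_arm:
  motion:
    - [0.0,[0,0,0],0.03]
    - [0.0,[0,0,0],0.06]
    - [0.0,[0,0,0],0.06]

```text
clock: 11.05
position: [0.5163, 0.1052, 0.2016]
tcp_rot: [[1.0, -0.028, -0.0], [-0.028, -1.0, -0.0], [-0.0, 0.0, -1.0]]
force: [-1.0, -1.3, -4.4]
width: 0.0155
grasp_force: 58.9
```

```bash
python3 go.py 0.515 0.106 0.201
```

```text
pos [0.5163 0.1052 0.2016] yaw -1.58 shift [-0.0064 -0.0039  0.0031] spin 0 F [-1.  -1.3 -4.4] T [-0.28  0.14  0.11] w 0.0155 j7 -1.99 t 11.05
```

step_arm:
  motion:
    - [0.0,[0,0,0],0.03]
    - [0.0,[0,0,0],0.06]
    - [0.0,[0,0,0],0.06]

```text
clock: 11.35
position: [0.5163, 0.1052, 0.2016]
tcp_rot: [[0.993, -0.121, -0.0], [-0.121, -0.993, -0.001], [-0.0, 0.001, -1.0]]
force: [-1.6, -1.5, -4.5]
width: 0.0151
grasp_force: 58.9
```

```bash
python3 go.py 0.515 0.106 0.201
```

```text
pos [0.5163 0.1052 0.2016] yaw -6.95 shift [-0.0068 -0.0033  0.003 ] spin 0 F [-1.6 -1.5 -4.5] T [-0.3   0.08  0.36] w 0.0151 j7 -2.08 t 11.35
```

step_arm:
  motion:
    - [0.0,[0,0,0],0.03]
    - [0.0,[0,0,0],0.06]
    - [0.0,[0,0,0],0.06]

```text
clock: 11.65
position: [0.5162, 0.1052, 0.2016]
tcp_rot: [[0.977, -0.213, -0.0], [-0.213, -0.977, -0.001], [0.0, 0.001, -1.0]]
force: [0.0, -1.7, -4.6]
width: 0.0159
grasp_force: 59.0
```

```bash
python3 go.py 0.515 0.106 0.201
```

```text
pos [0.5162 0.1052 0.2016] yaw -12.28 shift [-0.0069 -0.0028  0.003 ] spin 0 F [ 0.  -1.7 -4.6] T [-0.49  0.18  0.71] w 0.0159 j7 -2.17 t 11.65
```

Torque has climbed well past knob friction (0.11, then 0.36, then 0.71 N m), so this should be the stop. One more nudge to confirm.

step_arm:
  motion:
    - [0.0,[0,0,0],0.03]
    - [0.0,[0,0,0],0.05]
    - [0.0,[0,0,0],0.05]
  newtons: 80

```text
clock: 11.95
position: [0.5163, 0.1052, 0.2017]
tcp_rot: [[0.957, -0.29, -0.0], [-0.29, -0.957, -0.001], [0.0, 0.001, -1.0]]
force: [-1.5, -2.0, -3.4]
width: 0.0146
grasp_force: 80.3
```

```bash
python3 go.py 0.515 0.106 0.201
```

```text
pos [0.5163 0.1052 0.2017] yaw -16.89 shift [-0.0073 -0.0021  0.0037] spin 0 F [-1.5 -2.  -3.4] T [-0.58  0.27  0.97] w 0.0146 j7 -2.24 t 11.95
```

step_arm:
  motion:
    - [0.0,[0,0,0],-0.04]
    - [0.0,[0,0,0],-0.08]
    - [0.0,[0,0,0],-0.12]
    - [0.0,[0,0,0],-0.12]

```text
clock: 12.35
position: [0.5164, 0.1051, 0.2017]
tcp_rot: [[0.994, -0.11, -0.0], [-0.11, -0.994, 0.001], [-0.0, -0.001, -1.0]]
force: [-0.9, -1.5, -3.3]
width: 0.0148
grasp_force: 79.9
```

```bash
python3 go.py 0.515 0.106 0.201
```

```text
pos [0.5164 0.1051 0.2017] yaw -6.33 shift [-0.0073 -0.0037  0.0036] spin 0 F [-0.9 -1.5 -3.3] T [-0.38  0.28  0.17] w 0.0148 j7 -2.07 t 12.35
```

step_arm:
  motion:
    - [0.0,[0,0,0],-0.03]
    - [0.0,[0,0,0],-0.06]
    - [0.0,[0,0,0],-0.06]

```text
clock: 12.65
position: [0.5163, 0.1052, 0.2017]
tcp_rot: [[1.0, -0.017, -0.0], [-0.017, -1.0, 0.0], [-0.0, -0.0, -1.0]]
force: [-1.2, -1.0, -4.1]
width: 0.0149
grasp_force: 79.9
```

```bash
python3 go.py 0.515 0.106 0.201
```

```text
pos [0.5163 0.1052 0.2017] yaw -0.96 shift [-0.0067 -0.0041  0.0034] spin 0 F [-1.2 -1.  -4.1] T [-0.38  0.27  0.17] w 0.0149 j7 -1.98 t 12.65
```

step_arm:
  motion:
    - [0.0,[-0.003,0.003,-0.02],0]
    - [0.0,[-0.003,0.003,-0.05],0]
    - [0.0,[-0.003,0.003,-0.08],0]
    - [0.0,[-0.003,0.003,-0.12],0]
    - [0.0,[-0.003,0.003,-0.16],0]
    - [0.0,[-0.003,0.003,-0.25],0]
    - [0.0,[-0.003,0.003,-0.4],0]
    - [0.0,[-0.003,0.003,-0.4],0]

```text
clock: 13.45
position: [0.5184, 0.1058, 0.287]
tcp_rot: [[1.0, -0.015, 0.01], [-0.015, -1.0, 0.002], [0.01, -0.002, -1.0]]
force: [-0.4, -0.2, -3.7]
width: 0.0147
grasp_force: 81.4
```

```bash
python3 go.py 0.4655 -0.09 0.28; python3 - <<'E'
from m import *
A=up(snap("top"),175,160,65,70,6);B=up(snap("scene"),270,110,65,90,6)
A=cv2.copyMakeBorder(A,0,120,0,0,cv2.BORDER_CONSTANT)
cv2.imwrite("pics/c7.png",np.clip(np.hstack([A,B])*1.5,0,255).astype(np.uint8))
E
```

```text
pos [0.5184 0.1058 0.287 ] yaw -0.85 shift [-0.25    0.9831  0.0302] spin 0 F [-0.4 -0.2 -3.7] T [ 0.05 -0.05  0.04] w 0.0147 j7 -1.94 t 13.45
```

View pics/c7.png

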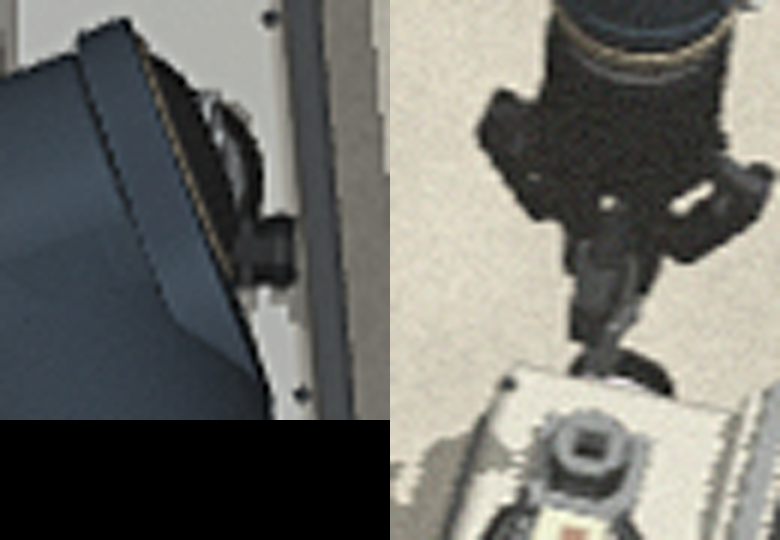

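The right half shows the key tip out of and above the knob at (600,365), with the recess clear at (590,447) and the wax block in place. Carrying the key back now.

step_arm:
  motion:
    - [0.0,[-0.02,0.08,0],-0.09]
    - [0.0,[-0.06,0.22,0],-0.18]
    - [0.0,[-0.1,0.38,0],-0.27]
    - [0.0,[-0.14,0.54,0],-0.36]
    - [0.0,[-0.18,0.7,0],-0.45]
    - [0.0,[-0.22,0.85,0],-0.54]
    - [0.0,[-0.24,0.95,0],-0.63]
    - [0.0,[-0.24,1.0,0],-0.72]
    - [0.0,[-0.24,1.0,0],-0.81]
    - [0.0,[-0.24,1.0,0],-0.85]

```text
clock: 14.55
position: [0.4637, -0.095, 0.2803]
tcp_rot: [[0.245, 0.969, -0.003], [0.969, -0.245, 0.001], [-0.0, -0.003, -1.0]]
force: [0.3, 0.7, -3.6]
width: 0.0147
grasp_force: 81.3
```

```bash
python3 go.py 0.446 -0.314 0.28 84
```

```text
pos [ 0.4637 -0.095   0.2803] yaw 75.8 shift [-1.0832e+00  1.8300e-01  9.0000e-04] spin -0.0911 F [ 0.3  0.7 -3.6] T [0.09 0.03 0.02] w 0.0147 j7 -0.18 t 14.55
```

step_arm:
  motion:
    - [0.0,[-0.1,0.02,0],-0.05]
    - [0.0,[-0.28,0.05,0],-0.09]
    - [0.0,[-0.48,0.09,0],-0.09]
    - [0.0,[-0.68,0.12,0],-0.09]
    - [0.0,[-0.85,0.15,0],-0.09]
    - [0.0,[-0.95,0.17,0],-0.09]
    - [0.0,[-1.0,0.18,0],-0.09]
    - [0.0,[-1.0,0.18,0],-0.09]

```text
clock: 15.35
position: [0.4493, -0.298, 0.2805]
tcp_rot: [[0.111, 0.994, -0.002], [0.994, -0.111, 0.001], [0.001, -0.002, -1.0]]
force: [-0.5, 1.2, -3.6]
width: 0.0145
grasp_force: 81.2
```

```bash
python3 go.py 0.446 -0.314 0.15 84
```

```text
pos [ 0.4493 -0.298   0.2805] yaw 83.64 shift [-0.0821 -0.0063  0.6524] spin -0.004 F [-0.5  1.2 -3.6] T [ 0.09 -0.02 -0.06] w 0.0145 j7 0.35 t 15.35
```

step_arm:
  motion:
    - [0.0,[-0.05,-0.004,0],0]
    - [0.0,[-0.082,-0.006,0.1],0]
    - [0.0,[-0.082,-0.006,0.25],0]
    - [0.0,[-0.082,-0.006,0.4],0]
    - [0.0,[-0.082,-0.006,0.52],0]
    - [0.0,[-0.082,-0.006,0.61],0]
    - [0.0,[-0.082,-0.006,0.65],0]
    - [0.0,[-0.082,-0.006,0.65],0]
    - [0.0,[-0.082,-0.006,0.65],0]

```text
clock: 16.25
position: [0.4481, -0.3134, 0.1527]
tcp_rot: [[0.108, 0.994, 0.002], [0.994, -0.108, -0.001], [-0.001, 0.002, -1.0]]
force: [-0.2, 0.3, -3.6]
width: 0.0147
grasp_force: 81.1
```

```bash
python3 go.py 0.446 -0.314 0.125 84
```

```text
pos [ 0.4481 -0.3134  0.1527] yaw 83.81 shift [-0.0042 -0.0102  0.1383] spin -0.0021 F [-0.2  0.3 -3.6] T [-0.06 -0.03 -0.02] w 0.0147 j7 0.35 t 16.25
```

step_arm:
  motion:
    - [0.0,[0,0,0.02],0]
    - [0.0,[0,0,0.04],0]
    - [0.0,[0,0,0.06],0]
    - [0.0,[0,0,0.08],0]
    - [0.0,[0,0,0.1],0]
    - [0.0,[0,0,0.12],0]
    - [0.0,[0,0,0.12],0]

```text
clock: 16.95
position: [0.4468, -0.3132, 0.127]
tcp_rot: [[0.109, 0.994, -0.001], [0.994, -0.109, 0.001], [0.001, -0.001, -1.0]]
force: [-1.1, -0.3, -4.4]
width: 0.0151
grasp_force: 81.1
```

```bash
python3 go.py 0.446 -0.314 0.09 84
```

```text
pos [ 0.4468 -0.3132  0.127 ] yaw 83.77 shift [-0.0046 -0.0033  0.1849] spin -0.0026 F [-1.1 -0.3 -4.4] T [ 0.01 -0.   -0.01] w 0.0151 j7 0.34 t 16.95
```

step_arm:
  motion:
    - [0.0,[-0.003,-0.003,0.02],0]
    - [0.0,[-0.003,-0.003,0.04],0]
    - [0.0,[-0.003,-0.003,0.06],0]
    - [0.0,[-0.003,-0.003,0.08],0]
    - [0.0,[-0.003,-0.003,0.1],0]
    - [0.0,[-0.003,-0.003,0.1],0]

```text
clock: 17.55
position: [0.4462, -0.3137, 0.107]
tcp_rot: [[0.109, 0.994, -0.001], [0.994, -0.109, 0.001], [0.001, -0.001, -1.0]]
force: [0.1, 0.8, -3.1]
width: 0.0147
grasp_force: 81.1
```

```bash
python3 go.py 0.446 -0.314 0.083 84
```

```text
pos [ 0.4462 -0.3137  0.107 ] yaw 83.77 shift [-0.0017 -0.0005  0.12  ] spin -0.0026 F [ 0.1  0.8 -3.1] T [ 0.02 -0.01  0.03] w 0.0147 j7 0.34 t 17.55
```

step_arm:
  motion:
    - [0.0,[0,0,0.02],0]
    - [0.0,[0,0,0.04],0]
    - [0.0,[0,0,0.06],0]
    - [0.0,[0,0,0.08],0]
    - [0.0,[0,0,0.1],0]
    - [0.0,[0,0,0.11],0]
    - [0.0,[0,0,0.11],0]

```text
clock: 18.25
position: [0.4464, -0.3138, 0.0853]
tcp_rot: [[0.109, 0.994, -0.001], [0.994, -0.109, 0.0], [0.0, -0.001, -1.0]]
force: [0.3, 0.1, -3.8]
width: 0.0148
grasp_force: 81.1
```

```bash
python3 go.py 0.446 -0.314 0.082 84
```

```text
pos [ 0.4464 -0.3138  0.0853] yaw 83.77 shift [-0.0011 -0.0018  0.0167] spin -0.0026 F [ 0.3  0.1 -3.8] T [-0.    0.01  0.01] w 0.0148 j7 0.33 t 18.25
```

step_arm:
  motion:
    - [0.0,[0,0,0.008],0]
    - [0.0,[0,0,0.015],0]
    - [0.0,[0,0,0.018],0]
    - [0.0,[0,0,0.018],0]

```text
clock: 18.65
position: [0.4465, -0.3139, 0.0821]
tcp_rot: [[0.109, 0.994, -0.0], [0.994, -0.109, 0.0], [-0.0, -0.0, -1.0]]
force: [-0.1, -0.0, -3.5]
width: 0.0147
grasp_force: 81.1
```

```bash
python3 go.py 0.446 -0.314 0.08 84
```

```text
pos [ 0.4465 -0.3139  0.0821] yaw 83.77 shift [-0.0006 -0.0026  0.0103] spin -0.0026 F [-0.1 -0.  -3.5] T [-0.03  0.02  0.03] w 0.0147 j7 0.33 t 18.65
```

step_arm:
  motion:
    - [0.0,[0,0,0.005],0]
    - [0.0,[0,0,0.01],0]
    - [0.0,[0,0,0.01],0]

```text
clock: 18.95
position: [0.4468, -0.3141, 0.0813]
tcp_rot: [[0.109, 0.994, 0.0], [0.994, -0.109, -0.0], [-0.0, 0.0, -1.0]]
force: [-2.1, 1.3, 4.2]
width: 0.0144
grasp_force: 82.6
```

```bash
python3 go.py 0.446 -0.314 0.08 84
```

```text
pos [ 0.4468 -0.3141  0.0813] yaw 83.76 shift [ 0.0001 -0.0038  0.0063] spin -0.0027 F [-2.1  1.3  4.2] T [0.37 0.49 0.02] w 0.0144 j7 0.33 t 18.95
```

Seated: the load is now carried by the rack. Opening to about half, then lifting away.

step_arm:
  motion:
    - [0.3,[0,0,0],0]
    - [0.6,[0,0,0],0]
    - [0.6,[0,0,0],0]
    - [0.6,[0,0,0],0]
    - [0.6,[0,0,0],0]
    - [0.6,[0,0,0],0]

```text
clock: 19.55
position: [0.4466, -0.314, 0.0801]
tcp_rot: [[0.109, 0.994, 0.0], [0.994, -0.109, -0.0], [-0.0, 0.0, -1.0]]
force: [0.4, 0.7, -0.4]
width: 0.0516
grasp_force: 0.0
```

step_arm:
  motion:
    - [0.6,[0,0,-0.05],0]
    - [0.6,[0,0,-0.12],0]
    - [0.6,[0,0,-0.25],0]
    - [0.6,[0,0,-0.4],0]
    - [0.6,[0,0,-0.6],0]
    - [0.6,[0,0,-0.8],0]
    - [0.6,[-0.2,0,-0.9],0]
    - [0.6,[-0.4,0,-0.9],0]
    - [0.6,[-0.6,0,-0.9],0]
    - [0.6,[-0.75,0,-0.9],0]

```text
clock: 20.55
position: [0.4293, -0.4658, 0.2621]
tcp_rot: [[0.111, 0.994, 0.001], [0.994, -0.111, -0.003], [-0.002, 0.002, -1.0]]
force: [-0.5, -0.0, -0.2]
width: 0.0517
grasp_force: 0.0
```

```bash
python3 go.py 0.446 -0.45 0.26; python3 - <<'E'
from m import *
a=snap("scene","s9.png");b=snap("top","t9.png")
k=6
A=np.hstack([up(b,330,160,62,95,3),up(a,150,110,62,95,3),up(b,140,160,100,95,3)[:, :0]])
T=np.hstack([up(b,330,160,65,95,4),up(a,150,115,65,95,4)])
V=np.hstack([up(b,180,170,65,50,4),up(a,275,165,65,50,4)])
out=np.vstack([T,V]);out=out[:600]
cv2.imwrite("pics/c8.png",np.clip(out*1.6,0,255).astype(np.uint8));print(out.shape)
for A,c,bx in blobs(b,195,200,16,16,50): print(A,c,[onz("top",p,.146)[:2].round(4).tolist() for p in bx])
# change outside
a0=cv2.imread("pics/t0.png");d=cv2.absdiff(a0,b).max(2);n,l,s,c=cv2.connectedComponentsWithStats((d>45).astype(np.uint8))
print([(x.tolist()) for x in s[1:] if x[4]>8])
E
```

```text
pos [ 0.4293 -0.4658  0.2621] yaw 83.65 shift [0.088  0.0742 0.0105] spin 0 F [-0.5 -0.  -0.2] T [ 0.01  0.02 -0.  ] w 0.0517 j7 0.61 t 20.55
(580, 520, 3)
34.3671875 [202.42726093 207.78296677] [[0.5206, 0.1155], [0.5227, 0.0993], [0.5067, 0.0972], [0.5047, 0.1133]]
15.5 [208.60103747 211.03364415] [[0.4939, 0.1047], [0.5235, 0.0868], [0.5174, 0.0768], [0.4878, 0.0947]]
4.6328125 [201.4924466  200.00129989] [[0.5351, 0.1153], [0.5349, 0.0987], [0.531, 0.0987], [0.5312, 0.1153]]
[[445, 223, 5, 7, 26], [465, 222, 13, 9, 76], [474, 222, 19, 9, 110], [419, 245, 93, 139, 3667], [487, 292, 14, 7, 45], [444, 324, 68, 60, 1408], [497, 366, 15, 18, 139]]
```

View pics/c8.png

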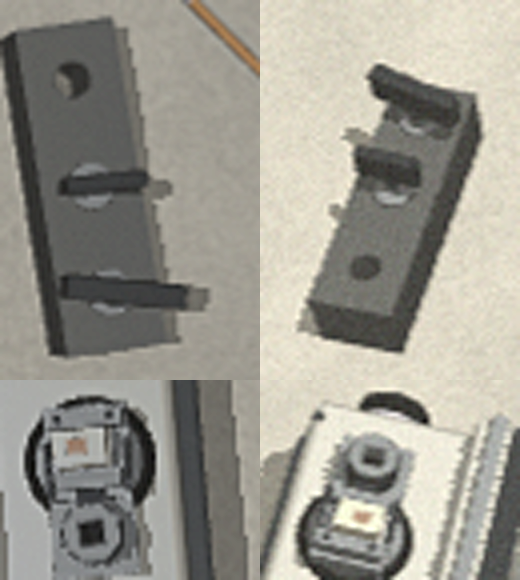

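The final view shows the large key standing in its hole, bar at (125,292) and collar seated, with the small key untouched. The wax block sits between the jaws at (80,447). The recess measures about 80° clockwise of where it started, which fits the stop I felt. The only differences in the top picture are the arm and its shadow.

```bash
python3 -c "
from rig import bot
print(bot.finish_job())"
```

```text
the job is handed in; nothing more can be done
None
```

The job is handed in at about 20.6 s. I turned the knob about 80° clockwise to its solid stop (0.97 N m felt there), the block is still in the vise, and the large key is back upright in its rack hole with nothing else visibly moved. I did not measure the jaw's closing directly.

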